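# Bring the salt round to the front of the spice turntable

## Task

The salt shaker has ended up at the back of the spice turntable: with the fingertips, gently push the turntable's scalloped wooden rim round until the salt shaker stands squarely at the front, straight out from the dressing bottle in the middle towards the front edge of the worktop, and leave the turntable at rest there. Push on the turntable only: do not pinch, grasp, lift or touch the shaker, jars or bottle, keep them all standing upright on it, and leave everything else on the worktop where it is.

Things in the scene. Friction and masses are not known exactly. Their poses are not given: they have to be found in the camera images.
- turntable: round spice turntable, 320 mm across, 40 mm high: a scalloped brown wooden disc on a dark steel foot fixed to the worktop (foot 98 mm in radius, never moves or turns). Origin on the disc's vertical axis at worktop height; axes parallel to the world's, so its front is -x. The disc turns without limit either way; the bearing drags a little (about 0.12 N m, 1 N at the rim) and stops it within a few degrees
- disc (a joint): angle of the disc, rad, growing counter-clockwise seen from above, no limits; at 0 a lobe's middle points along +x of turntable, so lobe middles lie at this angle plus multiples of 45 degrees, scallop middles 22.5 degrees further. Disc: underside at z = 20 mm, rim top at 40 mm; inside 122 mm radius a recessed floor at 36 mm carries the jars
- lobe (a point): middle of one of the disc's 8 equal lobes, at its tip on the rim's top: 160 mm from the axis, z = 40 mm, turns with the disc. Lobes are 45 degrees apart, about 55 mm wide at the tip, wider inwards
- scallop (a point): middle of the scallop next to lobe, 134 mm from the axis (its innermost edge), z = 40 mm, turns with the disc. The 8 scallops between the lobes are about 65 mm wide at the mouth, open above, below and outwards: closed fingertips fit in from above and push sideways on a lobe's flank
- salt_shaker: glass salt shaker with white salt and a pierced grey-white domed cap, 44 mm across, 90 mm high, standing loose on the disc about 60 mm from the axis, at first in the rear half of the turntable; origin at the centre of its underside. It rides round with the disc
- dressing: bottle of pale dressing with a brown cap, 63 mm across, 195 mm high, standing loose in the middle of the disc on the axis; origin at the centre of its underside
- spice_1: glass spice jar with green cap and a brown label, 46 mm across, 106 mm high, standing loose on the disc about 60 mm from the axis; origin at the centre of its underside
- spice_2: glass spice jar with green cap and a white and red label, 46 mm across, 106 mm high, standing loose on the disc about 60 mm from the axis; origin at the centre of its underside
- spice_3: glass spice jar with green cap and a green label, 46 mm across, 106 mm high, standing loose on the disc about 60 mm from the axis; origin at the centre of its underside
- spice_4: glass spice jar with green cap and a green label, 46 mm across, 106 mm high, standing loose on the disc about 60 mm from the axis; origin at the centre of its underside
- mug_speckle: dark green mug, red inside, 90 mm across, 100 mm high, left of the turntable; origin at the centre of its underside; to be left alone
- tomato_tin: tin with a green label, 75 mm across, 110 mm high, on the chopping board at the right; origin at the centre of its underside; to be left alone
- lemon: yellow lemon, 78 mm long, on the wooden chopping board at the right (board 21 mm thick); origin at its underside; to be left alone
- garlic: garlic bulb, 60 mm across, on the chopping board; origin at its underside; to be left alone
- teaspoon: teaspoon with a red handle, 132 mm long, lying left of the turntable near the front edge; origin at its middle; to be left alone
Mind the look-alikes: they are no part of the job. Leave any blue look-alike of the spice_4 alone. Leave any black look-alike of the spice_3 alone.

How it is judged:
On the way, in this order (a step that is already met when the one before it is completed fails the run):
1. the fingertips push on the turntable (contact force between the fingers and turntable above 0.2 N).
2. the salt shaker comes round to the front of the turntable (x of salt_shaker in the frame of turntable below -0.04 m and y of salt_shaker in the frame of turntable between -0.03 and 0.03 m).
At the end, for the whole second after the job is handed in: the salt shaker stands at the front of the turntable: its centre at least 40 mm in front (-x) of the turntable's axis and within 15 mm of it sideways (y); the disc is at rest; the shaker, the four spice jars and the bottle stand upright on the disc, each within 100 mm of its axis (x of salt_shaker in the frame of turntable below -0.04 m and y of salt_shaker in the frame of turntable between -0.015 and 0.015 m and velocity of joint disc between -0.03 and 0.03 rad/s and angle between each of salt_shaker, spice_1, spice_2, spice_3, spice_4, dressing's own z axis and vertical below 0.2 rad and height (world z) of salt_shaker between 0.031 and 0.041 m and horizontal distance between each of salt_shaker, spice_1, spice_2, spice_3, spice_4, dressing and turntable below 0.1 m and height (world z) of spice_1 between 0.031 and 0.041 m and height (world z) of spice_2 between 0.031 and 0.041 m and height (world z) of spice_3 between 0.031 and 0.041 m and height (world z) of spice_4 between 0.031 and 0.041 m and height (world z) of dressing between 0.031 and 0.041 m); the robot touches nothing.
It fails at once if the robot touches the salt shaker, a spice jar or the dressing bottle (contact force between any of the fingers, the arm and salt_shaker above 0.5 N or contact force between any of the fingers, the arm and spice_1 above 0.5 N or contact force between any of the fingers, the arm and spice_2 above 0.5 N or contact force between any of the fingers, the arm and spice_3 above 0.5 N or contact force between any of the fingers, the arm and spice_4 above 0.5 N or contact force between any of the fingers, the arm and dressing above 0.5 N).
It fails at once if the shaker, a jar or the bottle on the turntable tips, is lifted or comes off (angle between any of salt_shaker, spice_1, spice_2, spice_3, spice_4, dressing's own z axis and vertical above 0.3 rad or height (world z) of any of salt_shaker, spice_1, spice_2, spice_3, spice_4, dressing above 0.055 m or height (world z) of any of salt_shaker, spice_1, spice_2, spice_3, spice_4, dressing below 0.025 m).
It fails at once if the turntable is pinched or pushed roughly (over 25 N) (contact force between the fingers and turntable above 25 N).
It fails at once if the turntable is flung round (over 3 rad/s) (velocity of joint disc above 3 rad/s or velocity of joint disc below -3 rad/s).
It fails at once if the mug, tin, lemon, garlic or teaspoon is moved by more than 15 mm (distance of any of mug_speckle, tomato_tin, lemon, garlic, teaspoon from where it was at the start of the episode above 0.015 m).
It also fails if it takes over 61 s, if anything falls off the work surface, if the arm or the gripper's body presses on something with over 40 N, if the wrist force passes 120 N, or if a joint passes its speed limit or range.

## Robot

A 6-joint arm with a two-finger parallel gripper is mounted at the origin on a cart in front of the work surface, level with it; the furniture and walls round the work are solid. World frame = base frame: x ahead of the robot, y to its left, z up, the work surface at z = 0. Lengths are in m, angles in rad, forces in N, time in s.
With the tool pointing down it reaches from about 0.325 to 0.9 m from the base axis. Payload 3.5 kg.
Tool frame: the origin (TCP) lies midway between the tips of the shut fingers; the grasp point (between the pads) lies 19 mm behind it; z points along the fingers, y is the line along which they close (so a half turn about z gives the same grasp; the last joint's range is limited). The gripper opens to 85 mm and grips with 20 to 120 N. Pads are 22 mm wide; open, the fingers measure 114 mm over their backs; the gripper's body (76 mm by 85 mm) begins 54 mm behind the grasp point. The pads swing forward as they close: fully open they stand 13 mm farther back than shut.
Start: joints at [1.119, 0.276, -0.026, 1.268, 0, 1.467], TCP at [0.214, 0.587, 0.231] pointing down, gripper open.
Joint ranges: [-3.12, 3.12], [-0.85, 1.88], [-1.08, 1.24], [-1.95, 2.15], [-1.57, 1.53], [-3.14, 3.14]. Speed limits (rad/s): [2.57, 2.57, 3.14, 3.14, 3.14, 3.14].

## Interface

Orientations are given as a unit quaternion [w, x, y, z].
In Python, from station import r gives the robot as it stands.
- The arm moves only by the shell command python3 -m inch 'ROWS' [FORCE]. ROWS is text: rows parted by semicolons, each of 7 numbers parted by spaces: the opening in per cent of the stroke, from 0 (shut) to 100 (fully open), then the shift along the tool's x, y, z in m, then the turn, a rotation vector about the tool's x, y, z in degrees. A call has 1 to 10 rows; each row is the pose to reach, as a shift and turn from the pose commanded when the call began, along the tool's axes at that moment; what a row does not reach only later rows make up. A row lasts 1/12 s, in which the tool goes at most 41.7 mm and 7.16 degrees, less where a joint would pass 70% of its speed; a pose out of reach is approached as far as the arm can. A call with a gripper value outside its range is refused whole. The fingers move at their own pace and stop on an object; FORCE is the grip in N (left out, the last holds). Time passes only in rows, so rows that repeat a pose let the fingers close. It gives the time, the measured TCP pose, the force, the opening and the grip force at its end, in the units of the state.
- r.read_state(): the state, without advancing time (a new reading comes with each control period).
- r.capture(name): name is "scene" or "top" or "wrist"; returns a dict with "image" (420x560x3 uint8, blue, green, red), "z_map" (420x560 float32, m along the optical axis (not along the pixel's ray), 0 where there is no reading), "fx", "fy", "cx", "cy" (pixels), "rvec" (rotation vector, rad) and "tvec" (3), from world to camera coordinates, as OpenCV has them; the wrist camera has in their place "T_tool_cam" (4x4, takes a point from camera to tool coordinates, whose origin is the TCP and whose axes are the flange's). Camera axes: x right, y down, z forward; pixel columns grow to the right and rows downward; lengths in m; the calibration is good to about 2 mm. A picture is of the moment at which its call begins: read the wrist's pose just before it.
- r.sign_off(): hands the job in; it is judged then, once.
The state is a dict: "clock": time; "qpos": joint angles; "qd": joint speeds; "joint_efforts": joint torques, N m; "position": TCP position; "tcp_rot": TCP orientation; "wrist_force": force on the tool from outside, world axes, zero at the start; "torque": the same for the moment, N m; "grip_width": opening from 0.0 (shut) to 1.0 (fully open); "grasp_force": force on a finger pad.
Only numpy, scipy, OpenCV 4.12 (cv2) and the standard library are available. Lean on these libraries where they do the work, as an engineer would, in place of code of your own. Each camera call takes 0.05 s, during which the arm holds its last target. There are 200 camera calls.

## Working session

There is one attempt and no reset: what is moved stays moved. The work goes in short steps, Python scripts to look and compute and a shell command to move; the robot and the scene stay as the last step left them, time stands still between calls to the robot, and variables do not carry over. Pictures are saved under pics/ and viewed, at most 10 in all, crops included, and the job is handed in when it is done.

```bash
ls; mkdir -p pics
python3 - <<'E'
from station import r
import cv2,numpy as np
s=r.read_state();print(s['clock'],s['position'],s['tcp_rot'])
for n in("top","scene"):
    c=r.capture(n);cv2.imwrite(f"pics/{n}0.png",c['image']);np.savez(f"{n}0.npz",**c)
E
```

```text
pics
0.0 [0.21327052 0.58666829 0.23014208] [-3.11321783e-04  1.73499539e-01  9.84833319e-01 -1.07084154e-03]
```

View pics/top0.png

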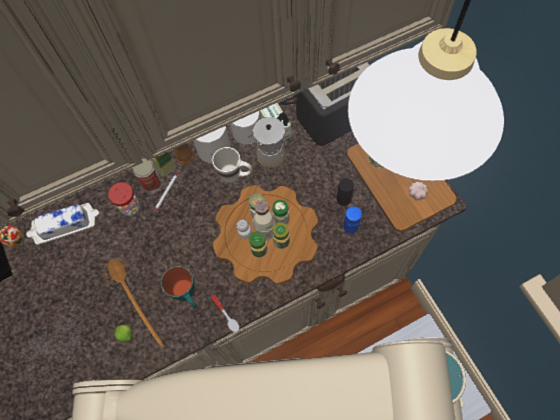

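View pics/scene0.png

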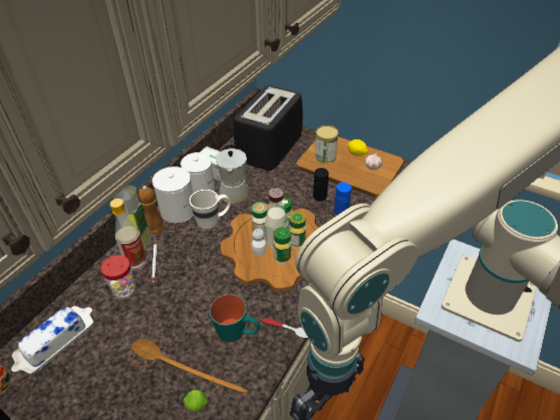

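The top view shows the turntable at (266,234), with the salt shaker (white dome) at about (243,228). The other white-topped candidates are the jar near (258,202) and the bottle at (262,212). I'll rectify the rim plane into a close, metric view.

```bash
cat > h.py <<'E'
import numpy as np,cv2
def cam(c): return cv2.Rodrigues(np.array(c['rvec'],float))[0],np.array(c['tvec'],float).ravel(),np.array([[c['fx'],0,c['cx']],[0,c['fy'],c['cy']],[0,0,1]],float)
def world(c,u,v,z):
    R,t,K=cam(c);d=R.T@np.linalg.solve(K,[u,v,1]);o=-R.T@t
    return o+d*(z-o[2])/d[2]
def cloud(c):
    R,t,K=cam(c);z=c['z_map'];v,u=np.mgrid[:z.shape[0],:z.shape[1]]
    P=np.stack([(u-K[0,2])/K[0,0]*z,(v-K[1,2])/K[1,1]*z,z],-1)
    W=(P-t)@R;W[z<=0]=np.nan;return W
def rect(c,cx,cy,z,half=.2,px=1500):
    # image: up=+x, left=+y ; px per m
    R,t,K=cam(c);n=int(2*half*px)
    H=K@np.column_stack([R[:,0],R[:,1],R@[0,0,z]+t])
    A=np.array([[0,-1/px,cx+half],[-1/px,0,cy+half],[0,0,1]])
    return cv2.warpPerspective(c['image'],H@A,(n,n),flags=cv2.INTER_CUBIC|cv2.WARP_INVERSE_MAP)
E
python3 - <<'E'
from h import *
c=dict(np.load('top0.npz'));R,t,K=cam(c);print('cam',-R.T@t)
W=cloud(c)
p=world(c,266,234,.04);print(p)
m=(abs(W[...,2]-.04)<.006)&(np.hypot(W[...,0]-p[0],W[...,1]-p[1])<.2)
q=W[m][:,:2]
(x,y),rad=cv2.minEnclosingCircle(q.astype(np.float32));print('circ',x,y,rad,m.sum())
# fit scallop pattern: outer boundary by angle
from scipy.optimize import least_squares
def prof(x,y):
    d=q-[x,y];a=np.arctan2(d[:,1],d[:,0]);rr=np.hypot(*d.T)
    b=np.round(a/np.radians(5)).astype(int);k=[i for i in np.unique(b) if (b==i).sum()>3]
    return np.radians(5)*np.array(k),np.array([rr[b==i].max() for i in k])
a,rr=prof(x,y)
f=lambda p:p[0]+p[1]*np.cos(8*(a-p[2]))+p[3]*np.cos(a)+p[4]*np.sin(a)-rr
s=min((least_squares(f,[.147,.013,i,0,0],loss='soft_l1',f_scale=.003) for i in(0,.2,.4,.6)),key=lambda s:s.cost)
print(s.x,np.degrees(s.x[2])%45,np.sqrt(np.mean(s.fun**2)))
cx,cy=x+s.x[3],y+s.x[4];print('centre',cx,cy)
for n,u,v,z in[('salt',243,225,.125),('mug',178,280,.1),('spoonhandle',216,302,.01),('spoon',233,325,.01),('blue',353,213,.1),('black',345,185,.1)]:print(n,world(c,u,v,z).round(3))
im=rect(c,cx,cy,.04)
n=300
for k in range(8):
    t_=s.x[2]+k*np.pi/4;cv2.circle(im,(int(n-1500*.16*np.sin(t_)),int(n-1500*.16*np.cos(t_))),4,(0,0,255),-1)
cv2.drawMarker(im,(n,n),(255,0,0))
cv2.imwrite('pics/rect.png',im)
# top heights map of jars
h=(W[...,2]>.1)&(np.hypot(W[...,0]-cx,W[...,1]-cy)<.13)
nl,l,st,ce=cv2.connectedComponentsWithStats(h.astype(np.uint8))
for i in range(1,nl):
    if st[i,4]>8:print(ce[i].round(),st[i,4],np.nanmean(W[l==i],0).round(3),np.nanmax(W[l==i][:,2]).round(3))
E
```

```text
cam [0.02561248 0.32768015 1.53375586]
[0.56745664 0.14752574 0.04      ]
circ 0.5746627449989319 0.1448296755552292 0.16124753654003143 4680
[ 1.50118254e-01  1.36511772e-02  6.54212185e-01 -7.54882187e-04
  5.24247069e-04] 37.48359709357451 0.0032460883263985612
centre 0.5739078628122686 0.14535392262411692
salt [0.591 0.203 0.125]
mug [0.539 0.429 0.1  ]
spoonhandle [0.46  0.365 0.01 ]
spoon [0.377 0.35  0.01 ]
blue [ 0.485 -0.096  0.1  ]
black [ 0.573 -0.12   0.1  ]
[216.  57.] 7698 [0.688 0.149 0.699] 0.881
[268. 222.] 1554 [0.558 0.14  0.152] 0.239
[243. 225.] 129 [0.593 0.203 0.12 ] 0.133
```

View pics/rect.png

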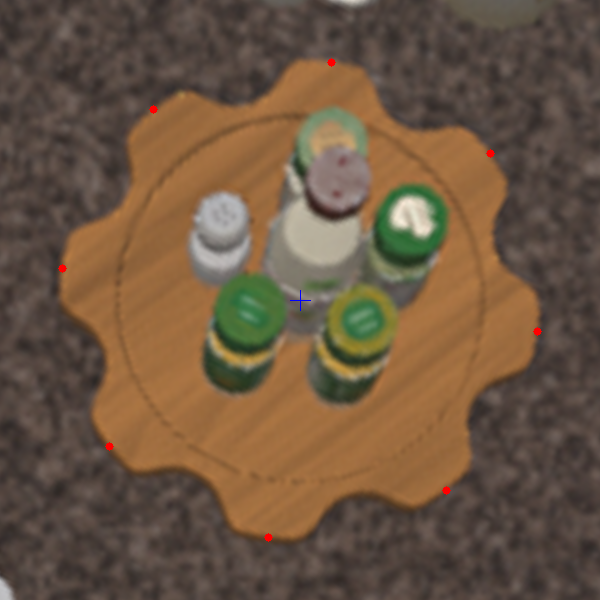

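Close view: lobes sit at about -7.5°+45k. The choices were the salt shaker (white body and pierced cap, crop 220,230), the dressing bottle (335,185) and four green-capped jars. I choose the shaker at (220,230), which is about 73° from +x around the axis, so the disc must turn about +107° CCW. I'll push from the left scallop at 105° round the front.

```bash
python3 -m inch '0 -0.1 -0.04 0 0 0 0;0 -0.2 -0.08 0 0 0 0;0 -0.4036 -0.1672 0 0 0 0;0 -0.4036 -0.1672 0 0 0 0;0 -0.4036 -0.1672 0 0 0 0;0 -0.4036 -0.1672 0 0 0 0;0 -0.4036 -0.1672 0 0 0 0;0 -0.4036 -0.1672 0 0 0 0;0 -0.4036 -0.1672 0 0 0 0;0 -0.4036 -0.1672 0 0 0 0' 30
python3 -m inch '0 0 0 0 0 0 0;0 0 0 0 0 0 0;0 0 0 0 0 0 0;0 0 0 0 0 0 0'
cat >> h.py <<'E'
from scipy.spatial.transform import Rotation as Ro
C=np.array([.574,.1455])
def tool(s,p): 
    w,x,y,z=s['tcp_rot'];return Ro.from_quat([x,y,z,w]).inv().apply(np.array(p)-s['position'])
def pol(s):
    d=s['position'][:2]-C;return np.hypot(*d),np.degrees(np.arctan2(d[1],d[0]))
def at(phi,rr,z): p=np.radians(phi);return [C[0]+rr*np.cos(p),C[1]+rr*np.sin(p),z]
E
python3 - <<'E'
from h import *
from station import r
s=r.read_state();print(s['clock'],s['position'],s['tcp_rot'],pol(s),s['grip_width'],tool(s,at(105,.153,.022)))
c=r.capture('scene');cv2.imwrite('pics/s1.png',c['image'])
E
```

```text
clock: 0.93
position: [0.5218, 0.3042, 0.2308]
tcp_rot: [-0.0, 0.174, 0.985, -0.0]
wrist_force: [1.5, 0.5, -1.0]
grip_width: 0.004
grasp_force: 0.0
clock: 1.27
position: [0.5198, 0.3066, 0.2309]
tcp_rot: [-0.001, 0.173, 0.985, -0.0]
wrist_force: [-0.0, 0.6, 0.7]
grip_width: -0.003
grasp_force: 0.0
1.2667 [0.51982934 0.30655515 0.23092542] [-5.64216259e-04  1.72938560e-01  9.84932434e-01 -1.88799324e-04] (np.float64(0.1699212231554109), np.float64(108.59028902403186)) -0.003041026577390752 [-0.01843843 -0.00739241  0.20891048]
```

View pics/s1.png

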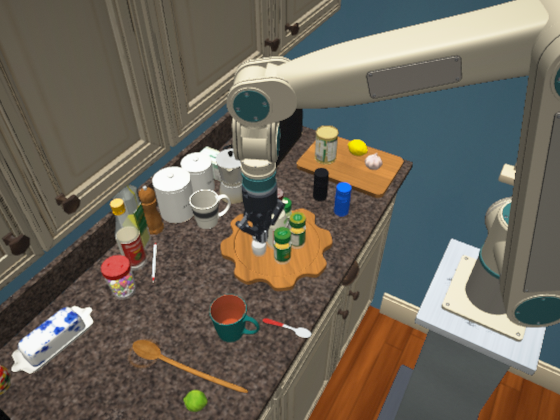

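The scene view shows the gripper at about (262,215), over the left rim next to the shaker (258,245), with nothing touching. Now I'll shift it sideways, then lower it into the scallop.

```bash
python3 -m inch '0 -0.0185 -0.0075 0 0 0 0;0 -0.0185 -0.0075 0.03 0 0 0;0 -0.0185 -0.0075 0.06 0 0 0;0 -0.0185 -0.0075 0.09 0 0 0;0 -0.0185 -0.0075 0.12 0 0 0;0 -0.0185 -0.0075 0.14 0 0 0;0 -0.0185 -0.0075 0.14 0 0 0;0 -0.0185 -0.0075 0.14 0 0 0'
python3 - <<'E'
from h import *
from station import r
s=r.read_state();print(s['clock'],s['position'],pol(s),tool(s,at(105,.153,.022)))
c=r.capture('wrist');cv2.imwrite('pics/w1.png',c['image'])
E
```

```text
clock: 1.98
position: [0.5337, 0.2931, 0.0903]
tcp_rot: [-0.001, 0.173, 0.985, -0.001]
wrist_force: [0.4, 0.8, -0.1]
grip_width: 0.003
grasp_force: 0.0
1.9833 [0.53371429 0.29314851 0.0902874 ] (np.float64(0.15304581073699686), np.float64(105.26159706983563)) [-0.00076884  0.00051165  0.06828474]
```

View pics/w1.png

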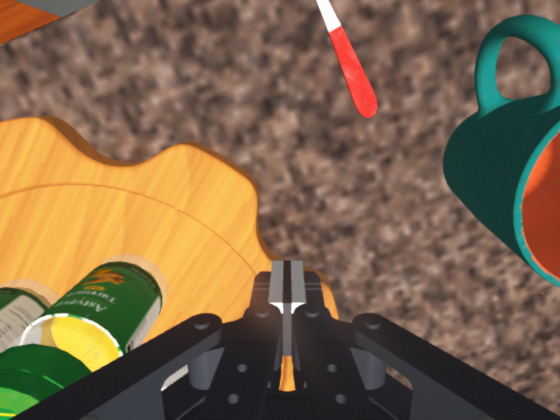

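The wrist view shows the fingertips at (287,285), the front lobe flank at (255,240) and the rear lobe at (325,300). I'll project the planned footprint and the fitted rim onto it to check the fit.

Run:
```python
from h import *
from station import r
s=r.read_state();c=r.capture('wrist');im=c['image'].copy()
w,x,y,z=s['tcp_rot'];T=np.eye(4);T[:3,:3]=Ro.from_quat([x,y,z,w]).as_matrix();T[:3,3]=s['position']
M=np.linalg.inv(T@c['T_tool_cam'])
def pr(P):
    q=(M@np.r_[P,1])[:3];return (int(c['fx']*q[0]/q[2]+c['cx']),int(c['fy']*q[1]/q[2]+c['cy'])) if q[2]>0 else (0,0)
L=37.5
for a in range(60,200,2):
    cv2.circle(im,pr(at(a,.147+.013*np.cos(8*np.radians(a-L)),.04)),2,(0,0,255),-1)
box=[pr((T@[dx,dy,s['position'][2]-.04,1])[:3]) for dx,dy in((-.011,-.015),(.011,-.015),(.011,.015),(-.011,.015))]
print(box);cv2.polylines(im,[np.array(box)],True,(255,0,0),2)
cv2.imwrite('pics/w2.png',im)
```

```text
[(261, 252), (260, 217), (311, 217), (310, 252)]
```

View pics/w2.png

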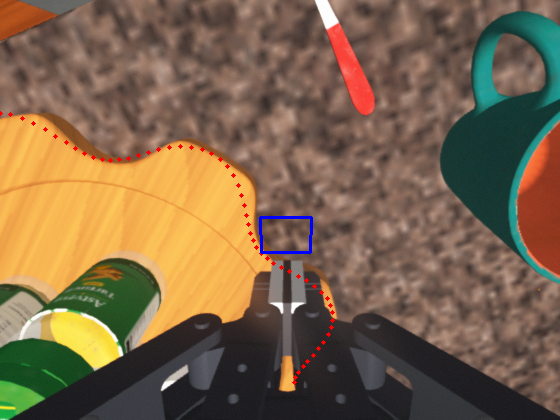

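The fit agrees to a few mm. I'll shift 5 mm along +y for clearance and descend.

```bash
python3 -m inch '0 0 0.005 0 0 0 0;0 0 0.005 0.015 0 0 0;0 0 0.005 0.03 0 0 0;0 0 0.005 0.045 0 0 0;0 0 0.005 0.058 0 0 0;0 0 0.005 0.068 0 0 0;0 0 0.005 0.068 0 0 0;0 0 0.005 0.068 0 0 0'
python3 - <<'E'
from h import *
from station import r
s=r.read_state();print(s['clock'],s['position'],pol(s),s['wrist_force'])
_,p0=pol(s)
for i,a in enumerate(np.arange(p0+3,p0+62,3)): print(round(a,1),tool(s,at(a,max(.153,.157-.0004*i),.022)).round(4))
E
```

```text
clock: 2.75
position: [0.5374, 0.2974, 0.0233]
tcp_rot: [-0.0, 0.173, 0.985, -0.0]
wrist_force: [-0.1, 0.5, -0.1]
grip_width: -0.004
grasp_force: 0.0
2.75 [0.53739523 0.29738423 0.02327944] (np.float64(0.15623292784646806), np.float64(103.55013378095973)) [-0.05801551  0.52188013 -0.06966819]
106.6 [ 0.0072 -0.0041  0.0013]
109.6 [ 0.0134 -0.0095  0.0013]
112.6 [ 0.0193 -0.0151  0.0013]
115.6 [ 0.0249 -0.0211  0.0013]
118.6 [ 0.0301 -0.0273  0.0013]
121.6 [ 0.0351 -0.0338  0.0013]
124.6 [ 0.0396 -0.0405  0.0013]
127.6 [ 0.0438 -0.0475  0.0013]
130.6 [ 0.0476 -0.0546  0.0013]
133.6 [ 0.051  -0.0619  0.0013]
136.6 [ 0.054  -0.0693  0.0013]
139.6 [ 0.057  -0.0767  0.0013]
142.6 [ 0.0596 -0.0843  0.0013]
145.6 [ 0.0618 -0.092   0.0013]
148.6 [ 0.0636 -0.0998  0.0013]
151.6 [ 0.065  -0.1077  0.0013]
154.6 [ 0.066  -0.1157  0.0013]
157.6 [ 0.0666 -0.1236  0.0013]
160.6 [ 0.0667 -0.1317  0.0013]
163.6 [ 0.0664 -0.1397  0.0013]
```

Down in the scallop with no contact. I'll push slowly along the arc.

```bash
python3 -m inch '0 0.004 -0.002 0.001 0 0 0;0 0.007 -0.004 0.001 0 0 0;0 0.010 -0.007 0.001 0 0 0;0 0.0134 -0.0095 0.001 0 0 0;0 0.0164 -0.0123 0.001 0 0 0;0 0.0193 -0.0151 0.001 0 0 0;0 0.0222 -0.018 0.001 0 0 0;0 0.0249 -0.0211 0.001 0 0 0;0 0.0276 -0.0242 0.001 0 0 0;0 0.0301 -0.0273 0.001 0 0 0'
python3 - <<'E'
from h import *
from station import r
s=r.read_state();print(s['clock'],pol(s),s['wrist_force'])
_,p0=pol(s);p0=118.6
for i,a in enumerate(np.arange(p0+3,p0+62,3)): print(round(a,1),tool(s,at(a,max(.153,.156-.0004*i),.022)).round(4))
E
```

```text
clock: 3.58
position: [0.4995, 0.2818, 0.0224]
tcp_rot: [0.0, 0.174, 0.985, 0.0]
wrist_force: [1.8, 0.9, 0.9]
grip_width: 0.001
grasp_force: 0.4
3.5833 (np.float64(0.15529877240143034), np.float64(118.66583606428499)) [1.77499991 0.9121638  0.92551747]
121.6 [ 0.0056 -0.0057  0.0004]
124.6 [ 0.0102 -0.0124  0.0004]
127.6 [ 0.0144 -0.0194  0.0004]
130.6 [ 0.0183 -0.0266  0.0004]
133.6 [ 0.0217 -0.0339  0.0004]
136.6 [ 0.0247 -0.0414  0.0004]
139.6 [ 0.0274 -0.049   0.0004]
142.6 [ 0.0296 -0.0567  0.0004]
145.6 [ 0.0316 -0.0645  0.0004]
148.6 [ 0.0334 -0.0723  0.0004]
151.6 [ 0.0348 -0.0802  0.0004]
154.6 [ 0.0357 -0.0882  0.0004]
157.6 [ 0.0363 -0.0961  0.0004]
160.6 [ 0.0364 -0.1042  0.0004]
163.6 [ 0.0361 -0.1122  0.0004]
166.6 [ 0.0354 -0.1201  0.0004]
169.6 [ 0.0343 -0.1281  0.0004]
172.6 [ 0.0327 -0.1359  0.0004]
175.6 [ 0.0308 -0.1437  0.0004]
178.6 [ 0.0284 -0.1514  0.0004]
```

Contact is about 2 N, gentle. Continuing at 3° per row (0.63 rad/s).

```bash
python3 -m inch '0 0.0056 -0.0057 0 0 0 0;0 0.0102 -0.0124 0 0 0 0;0 0.0144 -0.0194 0 0 0 0;0 0.0183 -0.0266 0 0 0 0;0 0.0217 -0.0339 0 0 0 0;0 0.0247 -0.0414 0 0 0 0;0 0.0274 -0.049 0 0 0 0;0 0.0296 -0.0567 0 0 0 0;0 0.0316 -0.0645 0 0 0 0;0 0.0334 -0.0723 0 0 0 0'
python3 - <<'E'
from h import *
from station import r
s=r.read_state();print(s['clock'],pol(s),s['wrist_force'])
W=cloud(r.capture('top'));
m=(W[...,2]>.1)&(W[...,2]<.3)&(np.hypot(W[...,0]-C[0],W[...,1]-C[1])<.1)
nl,l,st,ce=cv2.connectedComponentsWithStats(m.astype(np.uint8))
for i in range(1,nl):
    if st[i,4]>8:print(ce[i].round(),st[i,4],W[l==i].mean(0).round(3))
p0=148.6
for i,a in enumerate(np.arange(p0+3,p0+62,3)): print(round(a,1),tool(s,at(a,.153,.022)).round(4))
E
```

```text
clock: 4.42
position: [0.4433, 0.2248, 0.0224]
tcp_rot: [0.0, 0.174, 0.985, 0.0]
wrist_force: [1.3, 0.8, 0.5]
grip_width: 0.0
grasp_force: 0.5
4.4167 (np.float64(0.15286144728514836), np.float64(148.76845078389343)) [1.26894111 0.77765122 0.52538533]
[266. 205.] 380 [0.592 0.124 0.181]
[244. 210.] 169 [0.626 0.182 0.141]
[284. 217.] 212 [0.552 0.091 0.141]
151.6 [ 0.0014 -0.0074  0.0004]
154.6 [ 0.0024 -0.0154  0.0004]
157.6 [ 0.0029 -0.0234  0.0004]
160.6 [ 0.0031 -0.0314  0.0004]
163.6 [ 0.0028 -0.0394  0.0004]
166.6 [ 0.0021 -0.0474  0.0004]
169.6 [ 0.0009 -0.0553  0.0004]
172.6 [-0.0006 -0.0631  0.0004]
175.6 [-0.0026 -0.0709  0.0004]
178.6 [-0.0049 -0.0786  0.0003]
181.6 [-0.0077 -0.0861  0.0003]
184.6 [-0.0108 -0.0935  0.0003]
187.6 [-0.0143 -0.1007  0.0003]
190.6 [-0.0182 -0.1077  0.0003]
193.6 [-0.0225 -0.1144  0.0003]
196.6 [-0.0271 -0.121   0.0003]
199.6 [-0.032  -0.1273  0.0003]
202.6 [-0.0373 -0.1333  0.0003]
205.6 [-0.0429 -0.1391  0.0003]
208.6 [-0.0487 -0.1446  0.0003]
```

```bash
python3 -m inch '0 0.0014 -0.0074 0 0 0 0;0 0.0024 -0.0154 0 0 0 0;0 0.0029 -0.0234 0 0 0 0;0 0.0031 -0.0314 0 0 0 0;0 0.0028 -0.0394 0 0 0 0;0 0.0021 -0.0474 0 0 0 0;0 0.0009 -0.0553 0 0 0 0;0 -0.0006 -0.0631 0 0 0 0;0 -0.0026 -0.0709 0 0 0 0;0 -0.0049 -0.0786 0 0 0 0'
python3 - <<'E'
from h import *
from station import r
s=r.read_state();print(s['clock'],pol(s),s['wrist_force'])
a=r.capture('top');b=r.capture('scene')['image']
cv2.imwrite('pics/p1.png',np.hstack([cv2.resize(rect(a,*C,.04),(380,380)),cv2.resize(b[140:330,200:390],(380,380),interpolation=cv2.INTER_CUBIC)]))
p0=178.6
for i,a in enumerate(np.arange(p0+2,p0+45,2)): print(round(a,1),tool(s,at(a,.153,.022)).round(4))
E
```

```text
clock: 5.3
position: [0.4212, 0.149, 0.0222]
tcp_rot: [-0.0, 0.174, 0.985, -0.0]
wrist_force: [0.5, 0.6, 0.0]
grip_width: 0.003
grasp_force: 0.2
5.3 (np.float64(0.15288153510666846), np.float64(178.6848858429104)) [0.52545488 0.55502287 0.01118146]
180.6 [-0.0016 -0.0049  0.0002]
182.6 [-0.0036 -0.0098  0.0002]
184.6 [-0.0057 -0.0147  0.0002]
186.6 [-0.008  -0.0195  0.0002]
188.6 [-0.0105 -0.0243  0.0002]
190.6 [-0.0131 -0.0289  0.0002]
192.6 [-0.0159 -0.0335  0.0002]
194.6 [-0.0189 -0.0379  0.0002]
196.6 [-0.022  -0.0422  0.0002]
198.6 [-0.0252 -0.0465  0.0002]
200.6 [-0.0286 -0.0506  0.0002]
202.6 [-0.0322 -0.0546  0.0002]
204.6 [-0.0359 -0.0585  0.0002]
206.6 [-0.0397 -0.0622  0.0002]
208.6 [-0.0436 -0.0658  0.0002]
210.6 [-0.0477 -0.0693  0.0002]
212.6 [-0.0519 -0.0726  0.0002]
214.6 [-0.0562 -0.0757  0.0002]
216.6 [-0.0606 -0.0788  0.0002]
218.6 [-0.0651 -0.0816  0.0002]
220.6 [-0.0697 -0.0843  0.0002]
222.6 [-0.0744 -0.0869  0.0002]
```

View pics/p1.png

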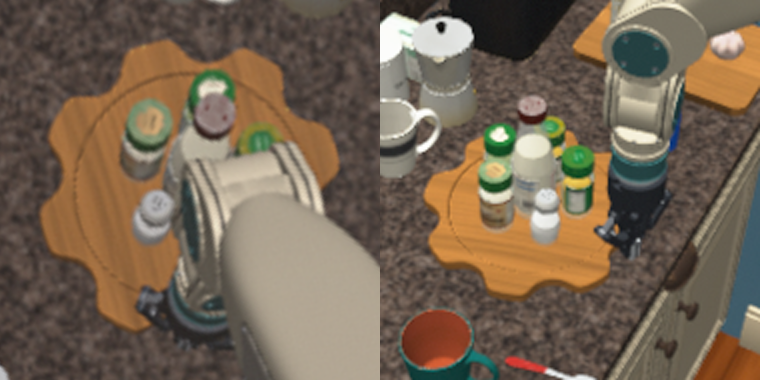

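The left panel (top view) shows the shaker at (150,220), front-left, everything upright, and the fingers at (215,320) clear of it. I'll measure its angle from depth.

```bash
cat >> h.py <<'E'
def salt(r):
    for n in('top','scene'):
        c=r.capture(n);W=cloud(c);sat=cv2.cvtColor(c['image'],cv2.COLOR_BGR2HSV)[...,1]
        m=(W[...,2]>.105)&(W[...,2]<.132)&(np.hypot(W[...,0]-C[0],W[...,1]-C[1])<.095)&(sat<60)
        nl,l,st,ce=cv2.connectedComponentsWithStats(m.astype(np.uint8),connectivity=4)
        for i in range(1,nl):
            if st[i,4]>15:
                w=np.nanmedian(W[l==i],0);d=w[:2]-C
                print(n,ce[i].round(),st[i,4],w.round(3),'rel',d.round(3),np.degrees(np.arctan2(d[1],d[0])).round(1))
E
python3 - <<'E'
from h import *
from station import r
salt(r)
E
```

```text
top [244. 228.] 45 [0.583 0.202 0.112] rel [0.009 0.057] 80.8
top [258. 230.] 28 [0.558 0.172 0.118] rel [-0.016  0.026] 120.9
top [258. 242.] 120 [0.525 0.187 0.122] rel [-0.049  0.042] 139.7
scene [270. 231.] 236 [0.578 0.178 0.117] rel [0.004 0.032] 82.2
scene [283. 241.] 122 [0.529 0.198 0.121] rel [-0.045  0.052] 131.0
```

The shaker is at about 139.5°, so about 40° more. I'll go to finger angle 214.6° slowing down, then recheck.

```bash
python3 -m inch '0 -0.0026 -0.0073 0 0 0 0;0 -0.0057 -0.0147 0 0 0 0;0 -0.0105 -0.0243 0 0 0 0;0 -0.0159 -0.0335 0 0 0 0;0 -0.022 -0.0422 0 0 0 0;0 -0.0286 -0.0506 0 0 0 0;0 -0.0359 -0.0585 0 0 0 0;0 -0.0436 -0.0658 0 0 0 0;0 -0.0519 -0.0726 0 0 0 0;0 -0.0562 -0.0757 0 0 0 0'
python3 -m inch '0 0 0 0 0 0 0;0 0 0 0 0 0 0'
python3 - <<'E'
from h import *
from station import r
s=r.read_state();print(pol(s));salt(r)
for a in (1,2,3,4,5,6,8): print(a,tool(s,at(214.6+a,.153,.022)).round(4))
E
```

```text
clock: 6.33
position: [0.45, 0.0579, 0.0225]
tcp_rot: [0.001, 0.174, 0.985, -0.0]
wrist_force: [-1.7, 2.6, 0.7]
grip_width: -0.004
grasp_force: 1.0
clock: 6.5
position: [0.4491, 0.059, 0.0224]
tcp_rot: [0.0, 0.174, 0.985, -0.0]
wrist_force: [-0.3, 0.0, -0.1]
grip_width: -0.002
grasp_force: 0.0
(np.float64(0.15191859373067967), np.float64(-145.3123418075264))
top [265. 230.] 80 [0.548 0.155 0.12 ] rel [-0.026  0.01 ] 158.9
top [249. 239.] 48 [0.549 0.206 0.114] rel [-0.025  0.06 ] 112.3
top [272. 242.] 119 [0.51  0.154 0.122] rel [-0.064  0.008] 172.6
scene [281. 229.] 85 [0.552 0.166 0.121] rel [-0.022  0.02 ] 137.5
scene [294. 234.] 121 [0.512 0.161 0.119] rel [-0.062  0.016] 165.8
scene [268. 243.] 83 [0.557 0.224 0.113] rel [-0.017  0.079] 102.4
1 [-0.0014 -0.0023  0.0004]
2 [-0.0036 -0.0038  0.0004]
3 [-0.0058 -0.0052  0.0004]
4 [-0.0081 -0.0066  0.0004]
5 [-0.0104 -0.008   0.0004]
6 [-0.0127 -0.0093  0.0004]
8 [-0.0174 -0.0119  0.0005]
```

```bash
python3 -m inch '0 -0.0025 -0.003 0 0 0 0;0 -0.0047 -0.0045 0 0 0 0;0 -0.007 -0.006 0 0 0 0;0 -0.0092 -0.0073 0 0 0 0;0 -0.011 -0.0084 0 0 0 0;0 -0.0127 -0.0093 0 0 0 0;0 -0.0127 -0.0093 0 0 0 0;0 -0.0127 -0.0093 0 0 0 0'
python3 - <<'E'
from h import *
from station import r
s=r.read_state();print(pol(s),s['wrist_force']);salt(r)
back=at(215,.175,.022);print('release',tool(s,back).round(4))
E
```

```text
clock: 7.27
position: [0.4575, 0.0462, 0.0224]
tcp_rot: [0.0, 0.174, 0.985, -0.0]
wrist_force: [-0.5, -0.2, 0.1]
grip_width: 0.002
grasp_force: 0.0
(np.float64(0.15312716572326748), np.float64(-139.5541305131473)) [-0.48205278 -0.16697586  0.14918981]
top [265. 230.] 69 [0.549 0.157 0.119] rel [-0.025  0.012] 155.1
top [250. 240.] 44 [0.543 0.203 0.115] rel [-0.031  0.058] 117.9
top [273. 241.] 121 [0.509 0.149 0.122] rel [-0.065  0.004] 176.7
scene [282. 229.] 78 [0.551 0.164 0.12 ] rel [-0.023  0.018] 142.0
scene [295. 234.] 118 [0.512 0.158 0.12 ] rel [-0.062  0.012] 168.7
scene [270. 244.] 84 [0.552 0.223 0.113] rel [-0.022  0.078] 106.0
release [ 0.0248 -0.0101  0.0004]
```

```bash
python3 -m inch '0 -0.0022 -0.0013 0 0 0 0;0 -0.0045 -0.0025 0 0 0 0;0 -0.007 -0.0037 0 0 0 0;0 -0.007 -0.0037 0 0 0 0;0 -0.007 -0.0037 0 0 0 0'
python3 - <<'E'
from h import *
from station import r
s=r.read_state();print(pol(s),s['wrist_force']);salt(r)
_,p=pol(s)
for b,rr in((-1.5,.155),(-4,.158),(-4,.175)):print('release',tool(s,at(p+b,rr,.022)).round(4))
E
```

```text
clock: 7.78
position: [0.4629, 0.0402, 0.0224]
tcp_rot: [0.0, 0.174, 0.985, -0.0]
wrist_force: [0.8, -0.2, -0.1]
grip_width: 0.001
grasp_force: 0.0
(np.float64(0.15300425873388598), np.float64(-136.5353995237128)) [ 0.82109181 -0.15143014 -0.06253622]
top [265. 230.] 73 [0.548 0.157 0.12 ] rel [-0.026  0.012] 155.8
top [251. 241.] 41 [0.539 0.202 0.115] rel [-0.035  0.057] 121.3
top [274. 241.] 114 [0.509 0.146 0.123] rel [-0.065  0.001] 179.5
scene [283. 229.] 71 [0.549 0.161 0.119] rel [-0.025  0.015] 149.0
scene [296. 233.] 118 [0.512 0.155 0.12 ] rel [-0.062  0.009] 171.7
scene [270. 244.] 82 [0.55  0.222 0.114] rel [-0.024  0.077] 107.5
release [0.0045 0.0001 0.0004]
release [0.0119 0.0008 0.0004]
release [ 0.0206 -0.0138  0.0004]
```

The shaker is centred at 179.5°. I'll back off the flank, lift straight up and withdraw towards the robot.

```bash
python3 -m inch '0 0.0045 0 0 0 0 0;0 0.008 -0.001 0 0 0 0;0 0.01 -0.002 0 0 0 0;0 0.01 -0.002 -0.02 0 0 0;0 0.01 -0.002 -0.05 0 0 0;0 0.01 -0.002 -0.08 0 0 0;0 0.01 -0.002 -0.115 0 0 0;0 0.01 -0.002 -0.15 0 0 0;0 0.01 -0.002 -0.19 0 0 0;0 0.01 -0.002 -0.23 0 0 0'
python3 -m inch '0 0.03 0.0 0 0 0 0;0 0.06 -0.0 0 0 0 0;0 0.06 -0.06 0 0 0 0;0 0.06 -0.12 0 0 0 0;0 0.06 -0.18 0 0 0 0;0 0.06 -0.2 0 0 0 0;0 0.06 -0.2 0 0 0 0;0 0.06 -0.2 0 0 0 0;0 0.06 -0.2 0 0 0 0;0 0.06 -0.2 0 0 0 0'
python3 - <<'E'
from h import *
from station import r
s=r.read_state();print(s['clock'],s['position']);salt(r)
a=r.capture('top');b=r.capture('scene')['image']
cv2.imwrite('pics/p2.png',np.hstack([cv2.resize(rect(a,*C,.04),(380,380)),cv2.resize(b[140:330,200:390],(380,380),interpolation=cv2.INTER_CUBIC)]))
W=cloud(a);q=W[(abs(W[...,2]-.04)<.006)&(np.hypot(W[...,0]-C[0],W[...,1]-C[1])<.18)][:,:2]
print(cv2.minEnclosingCircle(q.astype(np.float32)))
E
```

```text
clock: 8.72
position: [0.4511, 0.0422, 0.2537]
tcp_rot: [-0.0, 0.173, 0.985, -0.0]
wrist_force: [0.3, 0.4, -0.5]
grip_width: -0.001
grasp_force: 0.0
clock: 9.55
position: [0.3273, -0.125, 0.2521]
tcp_rot: [-0.0, 0.174, 0.985, 0.0]
wrist_force: [-0.2, -0.4, -0.1]
grip_width: -0.002
grasp_force: 0.0
9.55 [ 0.32725359 -0.12504468  0.2521016 ]
top [265. 230.] 73 [0.548 0.156 0.12 ] rel [-0.026  0.01 ] 158.4
top [251. 241.] 45 [0.54  0.204 0.116] rel [-0.034  0.058] 120.4
top [274. 241.] 117 [0.509 0.146 0.122] rel [-0.065  0.   ] 179.7
scene [283. 229.] 69 [0.549 0.159 0.122] rel [-0.025  0.014] 150.9
scene [296. 233.] 117 [0.512 0.154 0.12 ] rel [-0.062  0.009] 172.0
scene [271. 244.] 85 [0.55  0.222 0.113] rel [-0.024  0.077] 107.7
((0.5738815665245056, 0.14510133862495422), 0.16056954860687256)
```

View pics/p2.png

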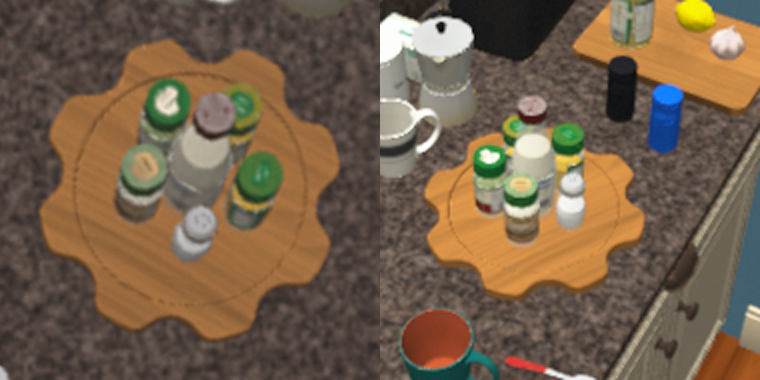

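The top panel shows the shaker's base at (188,248), straight out in front of the axis (190,190). All the jars are upright and the arm is clear.

```bash
python3 -c "
from station import r
print(r.sign_off())"
```

```text
the job is handed in; nothing more can be done
None
```

The job is handed in: I pushed the turntable round about 107°, and the salt shaker now stands at the front, within about 2 mm of centre by my last camera measurement, with all jars and the bottle upright and the arm clear (the sign-off returned no verdict).

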